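# Level the pitch bowl and lay the rosette on it

### The arm

A 6-joint arm with a two-finger parallel gripper is mounted at the origin on the work surface. World frame = base frame: x ahead of the robot, y to its left, z up, the work surface at z = 0. Lengths are in mm, angles in rad, forces in N, time in s.
With the tool pointing down it reaches from about 275 to 750 mm from the base axis. Payload 10.2 kg.
Tool frame: the origin (TCP) lies on the front face of the gripper's body, between the roots of the fingers; the fingertips stand 73 mm ahead of it and the grasp point (between the pads) lies 54 mm ahead of it; z points along the fingers, y is the line along which they close (so a half turn about z gives the same grasp; the last joint's range is limited). The gripper opens to 85 mm and grips with 20 to 120 N. Pads are 22 mm wide; open, the fingers measure 114 mm over their backs; the gripper's body (76 mm by 85 mm) begins 54 mm behind the grasp point. The pads swing forward as they close: fully open they stand 13 mm farther back than shut.
Start: joints at [0.881, 0.313, 1.498, -0, 1.331, -0.223], TCP at [236.28, 468.832, 303.894] pointing down, gripper open.
Joint ranges: [-2.94, 2.94], [-0.97, 2.17], [0.19, 2.56], [-1.23, 4.37], [0.02, 3.11], [-2.88, 2.88]. Speed limits (rad/s): [2.39, 2.39, 3.01, 3.14, 3.14, 3.14].

### API

Orientations are given as a unit quaternion [w, x, y, z].
In Python, from rig import * gives the robot as it stands.
- The arm moves only by the tool step_arm, never from a script. Its argument "plan" is a list of rows, each an object with "offset": the shift along the tool's x, y, z in cm, a list of three; "rot": the turn, a rotation vector about the tool's x, y, z in degrees, a list of three; "gripper": the finger opening in cm, from 0 to 8.54. In form: [{"offset": [x, y, z], "rot": [wx, wy, wz], "gripper": gripper}, ...]. A call has 1 to 12 rows; each row is the pose to reach, as a shift and turn from the pose commanded when the call began, along the tool's axes at that moment; what a row does not reach only later rows make up. A row lasts 1/10 s, in which the tool goes at most 50 mm and 8.59 degrees, less where a joint would pass 70% of its speed; a pose out of reach is approached as far as the arm can. A call with a gripper value outside its range is refused whole. The fingers move at their own pace and stop on an object; "squeeze" is the grip in N (left out, the last holds). Time passes only in rows, so rows that repeat a pose let the fingers close. It gives the time, the measured TCP pose, the force, the opening and the grip force at its end, in the units of the state.
- sense(): the state, without advancing time (a new reading comes with each control period).
- capture(name): name is "scene" or "top" or "wrist"; returns a dict with "color" (400x640x3 uint8, red, green, blue), "depth" (400x640 float32, mm along the optical axis (not along the pixel's ray), 0 where there is no reading), "vertical_fov" (degrees; the focal length in pixels is half the picture's height over the tangent of half this angle, whatever the lens; pixels are square), "cx", "cy" (the principal point, pixels), "rvec" (rotation vector, rad) and "tvec" (3), from world to camera coordinates, as OpenCV has them; the wrist camera has in their place "mount" (4x4, takes a point from camera to tool coordinates, whose origin is the TCP and whose axes are the flange's). Camera axes: x right, y down, z forward; pixel columns grow to the right and rows downward; lengths in mm; the calibration is good to about 2 mm. A picture is of the moment at which its call begins: read the wrist's pose just before it.
- finish_job(): hands the job in; it is judged then, once.
The state is a dict: "time_s": time; "joints": joint angles; "dq": joint speeds; "tau": joint torques, N m; "eef_pos": TCP position; "ee_rot": TCP orientation; "force": force on the tool from outside, world axes, zero at the start; "wrist_torque": the same for the moment, N m; "grip_width": opening from 0.0 (shut) to 1.0 (fully open); "grip_force": force on a finger pad.
Only numpy, scipy, OpenCV 4.12 (cv2) and the standard library are available. Lean on these libraries where they do the work, as an engineer would, in place of code of your own. Each camera call takes 0.05 s, during which the arm holds its last target. There are 200 camera calls.

### The job

The pitch bowl has been left leaning over in its leather ring: tip it upright so that it sits level and centred in the ring by itself. Then lay the bronze rosette flat in the middle of its black pitch face, setting it down gently so that the bowl stays level. Leave the other things on the bench where they are.

Things in the scene. Friction and masses are not known exactly. Their poses are not given: they have to be found in the camera images.
- pitch_bowl: Loose pitch bowl, 0.8 to 1 kg: a bright steel hemisphere of 60 mm radius filled flush with hard black pitch. Origin: centre of the sphere; z points out of the face, so the bowl is level when z is vertical. It starts leaning about 33 degrees, in any direction, and friction in the ring keeps it at whatever angle it is turned to. About 5 to 15 N down on the high side near the rim turns it.
- face_centre (a point): Centre of the bowl's flat round face, 4 mm from the bowl's origin along its z axis, same axes. The face is 120 mm across: black pitch out to 55 mm radius, steel rim outside, flush within 1 mm. When level in the ring the face stands about 73 mm above the bench; a side pressed lower than that leaves the bowl leaning the other way.
- ring_pad: Loose brown leather ring (a round-section doughnut, 118 mm outside, 66 mm inside, 26 mm high, 0.35 kg) lying flat on the bench; the bowl rests in it. Its origin is on its axis at the bench surface, z up. With the bowl seated in it, the bowl's origin lies on its axis, about 69 mm up.
- rosette_mid (a point): Loose cast bronze rosette, a disc 60 mm across with straight sides 14 mm high and a relief up to 18 mm high in its middle, 0.22 kg, lying flat on the bench, relief up, flat underside. The point is on its axis, 7 mm above the underside; z up.
- chasing_hammer: Bystander: small hammer with a wooden handle, 230 mm long, 28 mm high, lying down; origin 10 mm from the middle of the handle, handle towards its -x.
- brass_brush: Bystander: wood and brass brush, about 195 mm long along its x, 26 mm wide, 24 mm high, lying down.
- felt_wheel: Bystander: pale felt wheel lying flat, 110 mm across, 22 mm thick; origin at the centre of its underside.
- compound_bar: Bystander: dark red bar of polishing compound, 115 x 45 x 35 mm, long along its x.
- punch_tin: Bystander: steel tin 72 mm across and 85 mm high with chasing punches standing in it up to 116 mm high.
- bench_block: Bystander: square steel block 75 x 75 x 30 mm.
Mind the look-alikes: they are no part of the job. There is more than one size of the ring_pad; the job needs the largest.

How it is judged (in metres and radians):
On the way:
1. the bowl sits level by itself in the ring, nothing on it yet (angle between pitch_bowl's own z axis and vertical below 0.07 rad and horizontal distance between pitch_bowl and ring_pad below 0.006 m and contact force between the fingers and pitch_bowl below 0.2 N and distance between rosette_mid and face_centre above 0.07 m), for 0.3 s.
At the end, for the whole second after the job is handed in: The bowl stands in the ring with its face level within 4 degrees, centred on the ring within 6 mm and fully down in it, the ring flat on the bench; the rosette lies flat on the face within 12 mm of its centre; all at rest and released (angle between pitch_bowl's own z axis and vertical below 0.07 rad and horizontal distance between pitch_bowl and ring_pad below 0.006 m and z of pitch_bowl in the frame of ring_pad below 0.074 m and angle between ring_pad's own z axis and vertical below 0.06 rad and horizontal distance between rosette_mid and face_centre below 0.012 m and z of rosette_mid in the frame of face_centre between 0.004 and 0.01 m and z of rosette_mid in the frame of ring_pad above 0.07 m and linear speed of pitch_bowl below 0.02 m/s); the robot touches nothing.
It fails at once if the rosette is dropped onto the bowl from more than about 10 mm (horizontal distance between rosette_mid and face_centre below 0.06 m and z of rosette_mid in the frame of face_centre above 0.018 m and contact force between the fingers and rosette below 0.05 N).
It fails at once if a bystander is moved by more than 30 mm (distance of any of chasing_hammer, brass_brush, felt_wheel, compound_bar, punch_tin, bench_block from where it was at the start of the episode above 0.03 m).
It also fails if it takes over 64 s, if anything falls off the work surface, if the arm or the gripper's body presses on something with over 40 N, if the wrist force passes 120 N, or if a joint passes its speed limit or range.

## Working session

There is one attempt and no reset: what is moved stays moved. The work goes in short steps, Python scripts to look and compute and a tool call to move; the robot and the scene stay as the last step left them, time stands still between calls to the robot, and variables do not carry over. Pictures are saved under pics/ and viewed, at most 10 in all, crops included, and the job is handed in when it is done.

Besides the shell and the picture viewer there is one more tool, called after ">>>" in YAML: its name, and indented under it one key for each argument. step_arm: Moves the arm, as the interface text tells. Its arguments: {"type":"object","properties":{"plan":{"type":"array"},"squeeze":{"type":"number"}},"required":["plan"]}

```bash
mkdir -p pics; cat > h.py <<'E'
from rig import *
import numpy as np, cv2
from scipy.spatial.transform import Rotation as R
def cam(c):
    f=200/np.tan(np.radians(c["vertical_fov"])/2)
    return f,c["cx"],c["cy"]
def extr(c,s=None):
    """camera->world R,t"""
    if "mount" in c:
        M=np.array(c["mount"]); q=s["ee_rot"]
        Rt=R.from_quat([q[1],q[2],q[3],q[0]]).as_matrix()
        return Rt@M[:3,:3], Rt@M[:3,3]+np.array(s["eef_pos"])
    Rw=cv2.Rodrigues(np.array(c["rvec"],float))[0]
    return Rw.T, -Rw.T@np.array(c["tvec"],float).ravel()
def cloud(c,s=None):
    f,cx,cy=cam(c); Rc,t=extr(c,s); d=c["depth"]
    v,u=np.mgrid[:400,:640]
    P=np.stack([(u-cx)/f*d,(v-cy)/f*d,d],-1)@Rc.T+t
    P[d==0]=np.nan
    return P
def plane(c,u,v,z,s=None):
    f,cx,cy=cam(c); Rc,t=extr(c,s)
    r=Rc@np.array([(u-cx)/f,(v-cy)/f,1]); return t+r*(z-t[2])/r[2]
def save(n,img): cv2.imwrite(n,img[...,::-1])
E
python3 - <<'E'
from h import *
for n in("top","scene"):
    s=sense(); c=capture(n); save(f"pics/{n}.png",c["color"]); np.savez(f"{n}.npz",P=cloud(c),col=c["color"])
    print(n,extr(c)[1],cam(c))
print(s)
E
```

```text
top [ 447.58702753   28.38778408 1069.70731845] (np.float64(411.5566201885958), 318.88377942970294, 195.80193366301324)
scene [1576.05200844  422.56850112  736.87102144] (np.float64(479.59937202391126), 322.93045867406437, 201.63255322023835)
{'time_s': 0.05, 'joints': array([ 8.80611397e-01,  3.13418723e-01,  1.49844380e+00,  2.80067070e-05,
        1.33098731e+00, -2.23355092e-01]), 'dq': array([ 0.00111478, -0.00075886, -0.00086305, -0.00100231, -0.00053951,
       -0.00093827]), 'tau': array([ 2.95164529e-03, -4.13349545e+01, -2.60472912e+01, -1.50553046e-04,
        2.97285827e-03, -3.30311241e-05]), 'eef_pos': array([236.15636308, 468.70000177, 303.34849137]), 'ee_rot': array([-2.89447784e-04,  2.31304378e-01,  9.72881231e-01, -5.58151479e-04]), 'force': array([-0.27917353, -0.17813704, -0.28043247]), 'wrist_torque': array([-0.00684311, -0.0101536 , -0.01162569]), 'grip_force': 0.0, 'grip_width': 0.9985801208938055}
```

View pics/top.png

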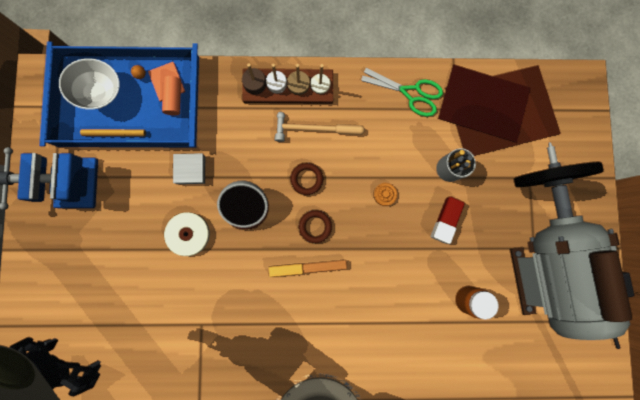

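View pics/scene.png

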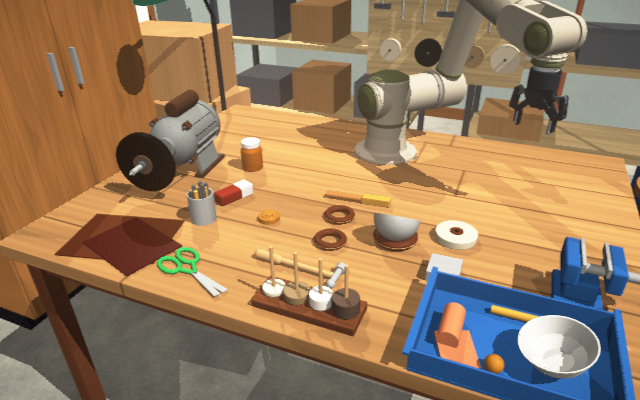

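The top view shows the bowl at (243,205), the rosette at (385,194), and two small loose rings at (307,179) and (316,227). The bowl itself sits in the big ring, seen at (396,240) in the scene view. The white bowl at (88,84) in the blue tray is a look-alike. Next I measure the bowl and rosette and crop them to confirm.

```bash
python3 - <<'E'
from h import *
from scipy.optimize import least_squares
T=np.load("top.npz");S=np.load("scene.npz")
P,col=T["P"],T["col"].astype(int)
# pitch face
m=np.zeros((400,640),bool); m[175:240,210:275]=1
m&=(col.max(-1)<60)&(P[...,2]>35)
q=P[m]; c=np.median(q,0); q=q[np.linalg.norm(q-c,axis=1)<70]
for _ in range(4):
    c=q.mean(0); n=np.linalg.svd(q-c,full_matrices=False)[2][2]; n*=np.sign(n[2]); q=q[abs((q-c)@n)<4]
print("face",len(q),c,n,"tilt",np.degrees(np.arccos(n[2])),"dir",np.degrees(np.arctan2(n[1],n[0])),"origin",c-4*n, "zrange",q[:,2].min(),q[:,2].max())
# sphere fit r=60 on scene steel
Ps=S["P"];cs=S["col"].astype(int)
ms=np.zeros((400,640),bool); ms[205:236,372:422]=1
ms&=(np.ptp(cs,axis=-1)<30)&(Ps[...,2]>30)
a=Ps[ms]; r=least_squares(lambda o:np.linalg.norm(a-o,axis=1)-60,[*(c[:2]),65],loss="soft_l1")
print("sphere",len(a),r.x,np.abs(r.fun).mean())
# ring outer from scene: brown points low near bowl
o=r.x; d=np.linalg.norm(Ps[...,:2]-o[:2],axis=-1)
mr=(d<75)&(Ps[...,2]>5)&(Ps[...,2]<28)&(cs[...,0]>cs[...,2]+15)
b=Ps[mr]; g=least_squares(lambda p:np.hypot(np.hypot(b[:,0]-p[0],b[:,1]-p[1])-46,b[:,2]-13)-13,o[:2],loss="soft_l1"); print("ring",len(b),g.x,np.abs(g.fun).mean())
# rosette
m=np.zeros((400,640),bool); m[175:212,368:402]=1
m&=(P[...,2]>8)&(P[...,2]<25)
k=cv2.findContours(m.astype(np.uint8),cv2.RETR_EXTERNAL,cv2.CHAIN_APPROX_NONE)[0]; k=max(k,key=cv2.contourArea)
print("rosette",P[m].mean(0),cv2.minEnclosingCircle(k),np.percentile(P[m][:,2],[5,50,95]))
im=T["col"]
A=cv2.resize(im[160:250,195:345],None,fx=4,fy=4);B=cv2.resize(S["col"][200:260,325:425],None,fx=4,fy=4)
B=cv2.copyMakeBorder(B,0,0,0,200,0); save("pics/crop.png",np.vstack([A,B]))
# heights near
for nm,(u,v) in dict(felt=(186,234),block=(188,168),tin=(460,163),bar=(450,218),hammer=(280,126),brush=(308,268)).items(): print(nm,P[v,u].round())
E
```

```text
face 1356 [536.43211781 185.58147663  72.82825972] [-0.55045321 -0.03363032  0.83418839] tilt 33.46857810550764 dir -176.50382081075978 origin [538.63393065 185.71599789  69.49150617] zrange 40.11654290236265 103.03177782149669
sphere 779 [537.28081258 187.1237638   69.11476398] 1.3699542901622686
ring 484 [537.24847113 187.2637283 ] 1.2957874914654801
rosette [ 572.10628302 -173.33318493   15.53027579] ((384.6685485839844, 193.6460723876953), 11.63640022277832) [10.74091302 15.17659246 20.44925658]
felt [468. 332.  22.]
block [635. 330.  30.]
tin [ 644. -355.   64.]
bar [ 507. -334.   38.]
hammer [748.  99.  21.]
brush [383.  25.  17.]
```

View pics/crop.png

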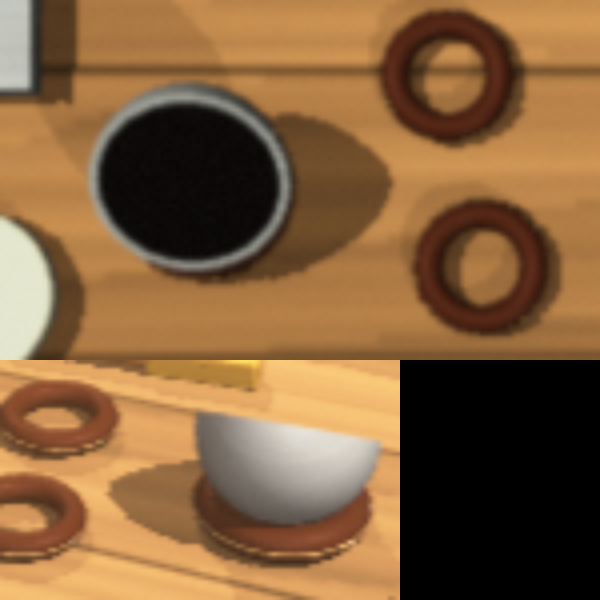

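The crop confirms the job: the bowl sits in the largest ring, and both loose rings are clearly smaller, so I leave them alone. The bowl centre is about (538,187,69). It leans 33° towards -x, so the high side is at +x. I move above the high side with the gripper shut.

>>> step_arm:
  plan:
    - {"offset": [-43.5, -9.4, 10], "rot": [0, 0, -26.7], "gripper": 0}
    - {"offset": [-43.5, -9.4, 10], "rot": [0, 0, -26.7], "gripper": 0}
    - {"offset": [-43.5, -9.4, 10], "rot": [0, 0, -26.7], "gripper": 0}
    - {"offset": [-43.5, -9.4, 10], "rot": [0, 0, -26.7], "gripper": 0}
    - {"offset": [-43.5, -9.4, 10], "rot": [0, 0, -26.7], "gripper": 0}
    - {"offset": [-43.5, -9.4, 10], "rot": [0, 0, -26.7], "gripper": 0}
    - {"offset": [-43.5, -9.4, 10], "rot": [0, 0, -26.7], "gripper": 0}
    - {"offset": [-43.5, -9.4, 10], "rot": [0, 0, -26.7], "gripper": 0}
    - {"offset": [-43.5, -9.4, 10], "rot": [0, 0, -26.7], "gripper": 0}
    - {"offset": [-43.5, -9.4, 10], "rot": [0, 0, -26.7], "gripper": 0}
    - {"offset": [-43.5, -9.4, 10], "rot": [0, 0, -26.7], "gripper": 0}
    - {"offset": [-43.5, -9.4, 10], "rot": [0, 0, -26.7], "gripper": 0}

```text
time_s: 1.3
eef_pos: [582.1, 189.3, 203.5]
ee_rot: [-0.001, 0.001, 1.0, 0.0]
force: [-1.3, 0.5, 0.9]
grip_width: -0.002
grip_force: 0.0
```

>>> step_arm:
  plan:
    - {"offset": [0, 0, 0], "rot": [0, 0, 0], "gripper": 0}
    - {"offset": [0, 0, 0], "rot": [0, 0, 0], "gripper": 0}
    - {"offset": [0, 0, 0], "rot": [0, 0, 0], "gripper": 0}

```text
time_s: 1.6
eef_pos: [582.0, 189.9, 204.3]
ee_rot: [0.0, -0.0, 1.0, 0.0]
force: [0.2, 0.5, -0.4]
grip_width: -0.001
grip_force: 0.0
```

```bash
python3 - <<'E'
from h import *
s=sense(); print(s["time_s"],s["eef_pos"],R.from_quat(np.roll(s["ee_rot"],-1)).as_matrix().round(3).tolist(),s["grip_width"],s["force"])
E
```

```text
1.6 [581.97571497 189.86174448 204.2955547 ] [[-1.0, -0.0, 0.0], [-0.0, 1.0, 0.0], [-0.0, 0.0, -1.0]] -0.001278752245290064 [ 0.17398772  0.54819934 -0.35695933]
```

>>> step_arm:
  plan:
    - {"offset": [1.2, 0, 1.5], "rot": [0, 0, 0], "gripper": 0}
    - {"offset": [1.2, 0, 2.4], "rot": [0, 0, 0], "gripper": 0}
    - {"offset": [1.2, 0, 2.8], "rot": [0, 0, 0], "gripper": 0}
    - {"offset": [0.9, 0, 3.3], "rot": [0, 0, 0], "gripper": 0}
    - {"offset": [0.75, 0, 3.55], "rot": [0, 0, 0], "gripper": 0}
    - {"offset": [0.64, 0, 3.8], "rot": [0, 0, 0], "gripper": 0}
    - {"offset": [0.5, 0, 4.05], "rot": [0, 0, 0], "gripper": 0}
    - {"offset": [0.42, 0, 4.3], "rot": [0, 0, 0], "gripper": 0}
    - {"offset": [0.28, 0, 4.75], "rot": [0, 0, 0], "gripper": 0}
    - {"offset": [0.2, 0, 5.0], "rot": [0, 0, 0], "gripper": 0}
    - {"offset": [0.17, 0, 5.2], "rot": [0, 0, 0], "gripper": 0}
    - {"offset": [0.17, 0, 5.2], "rot": [0, 0, 0], "gripper": 0}

```text
time_s: 2.8
eef_pos: [581.5, 189.1, 152.5]
ee_rot: [0.001, 0.0, 1.0, 0.0]
force: [2.4, -0.0, 5.0]
grip_width: 0.002
grip_force: 2.1
```

>>> step_arm:
  plan:
    - {"offset": [-0.05, 0, 0.2], "rot": [0, 0, 0], "gripper": 0}
    - {"offset": [-0.08, 0, 0.4], "rot": [0, 0, 0], "gripper": 0}
    - {"offset": [-0.08, 0, 0.45], "rot": [0, 0, 0], "gripper": 0}
    - {"offset": [-0.08, 0, 0.45], "rot": [0, 0, 0], "gripper": 0}
    - {"offset": [-0.08, 0, -2], "rot": [0, 0, 0], "gripper": 0}
    - {"offset": [-0.08, 0, -7], "rot": [0, 0, 0], "gripper": 0}
    - {"offset": [3, -5, -12], "rot": [0, 0, 0], "gripper": 0}
    - {"offset": [3, -10, -15], "rot": [0, 0, 0], "gripper": 0}
    - {"offset": [3, -15, -15], "rot": [0, 0, 0], "gripper": 0}
    - {"offset": [3, -20, -15], "rot": [0, 0, 0], "gripper": 0}
    - {"offset": [3, -20, -15], "rot": [0, 0, 0], "gripper": 0}
    - {"offset": [3, -20, -15], "rot": [0, 0, 0], "gripper": 0}

```text
time_s: 4.0
eef_pos: [550.5, -14.2, 301.9]
ee_rot: [-0.0, 0.003, 1.0, -0.0]
force: [0.4, 0.4, -0.3]
grip_width: -0.001
grip_force: 0.0
```

```bash
cat > bowl.py <<'E'
from h import *
from scipy.optimize import least_squares
def fit(P,col,o0):
    P=P.copy(); d=np.hypot(P[...,0]-o0[0],P[...,1]-o0[1])
    m=(d<62)&(col.max(-1)<60)&(P[...,2]>35)&(P[...,2]<110)
    q=P[m]
    for _ in range(5):
        c=q.mean(0); n=np.linalg.svd(q-c,full_matrices=False)[2][2]; n*=np.sign(n[2]); q=q[abs((q-c)@n)<3]
    k=max(cv2.findContours(m.astype(np.uint8),cv2.RETR_EXTERNAL,cv2.CHAIN_APPROX_NONE)[0],key=cv2.contourArea)
    (u,v),ax,an=cv2.fitEllipse(k)
    print("face",len(q),c.round(1),"n",n.round(4),"tilt",np.degrees(np.arccos(n[2])).round(2),"ellipse",(u,v),ax)
    return c,n,(u,v)
def ring(Ps,cs,o):
    d=np.linalg.norm(Ps[...,:2]-o[:2],axis=-1)
    b=Ps[(d<75)&(Ps[...,2]>5)&(Ps[...,2]<28)&(cs[...,0].astype(int)>cs[...,2]+15)]
    g=least_squares(lambda p:np.hypot(np.hypot(b[:,0]-p[0],b[:,1]-p[1])-46,b[:,2]-13)-13,o[:2],loss="soft_l1"); print("ring",len(b),g.x)
if __name__=="__main__":
    s=sense(); print(s["time_s"],s["eef_pos"])
    for n in("top","wrist","scene"):
        s=sense(); c=capture(n); P=cloud(c,s); col=c["color"]
        print(n)
        try:
            ce,nn,(u,v)=fit(P,col,(538,186.5)); print(plane(c,u,v,73,s).round(1))
        except Exception as e: print(e)
        if n=="scene": ring(P,col,np.array([538,186.5]))
        save(f"pics/{n}_{s['time_s']:.1f}.png",col)
E
python3 bowl.py; ls pics
```

```text
4.0 [550.54484941 -14.16647664 301.89771333]
top
face 1352 [537.6 185.5  73.6] n [-5.480e-02  9.000e-04  9.985e-01] tilt 3.14 ellipse (241.68499755859375, 204.77232360839844) (42.93193054199219, 43.049888610839844)
[537.6 186.   73. ]
wrist
face 11161 [533.9 187.2  73. ] n [-5.640e-02 -9.000e-04  9.984e-01] tilt 3.23 ellipse (542.3828735351562, 159.35177612304688) (109.03060913085938, 130.0521240234375)
[533.2 186.9  73. ]
scene
index 2 is out of bounds for axis 0 with size 0
ring 482 [537.45937765 187.13751415]
crop.png
scene.png
scene_4.1.png
top.png
top_4.0.png
wrist_4.0.pngbowl.py:8: RuntimeWarning: Mean of empty slice.
  c=q.mean(0); n=np.linalg.svd(q-c,full_matrices=False)[2][2]; n*=np.sign(n[2]); q=q[abs((q-c)@n)<3]
  ret = um.true_divide(
```

>>> step_arm:
  plan:
    - {"offset": [-3.1, 5, 0], "rot": [0, 0, 0], "gripper": 0}
    - {"offset": [-3.1, 10, 0], "rot": [0, 0, 0], "gripper": 0}
    - {"offset": [-3.1, 15, 2], "rot": [0, 0, 0], "gripper": 0}
    - {"offset": [-3.1, 20, 5], "rot": [0, 0, 0], "gripper": 0}
    - {"offset": [-3.1, 20, 10], "rot": [0, 0, 0], "gripper": 0}
    - {"offset": [-3.1, 20, 14], "rot": [0, 0, 0], "gripper": 0}
    - {"offset": [-3.1, 20, 14.8], "rot": [0, 0, 0], "gripper": 0}
    - {"offset": [-3.1, 20, 14.8], "rot": [0, 0, 0], "gripper": 0}
    - {"offset": [-3.1, 20, 14.8], "rot": [0, 0, 0], "gripper": 0}

```text
time_s: 5.05
eef_pos: [582.8, 189.3, 156.5]
ee_rot: [0.002, 0.0, 1.0, 0.0]
force: [0.1, 0.0, 0.7]
grip_width: -0.004
grip_force: 0.0
```

```bash
python3 - <<'E'
from h import *
for n in("top","wrist"):
    s=sense(); c=capture(n); P=cloud(c,s).reshape(-1,3)
    q=P[(abs(P[:,2])<6)&(abs(P[:,0]-540)<200)&(abs(P[:,1]-100)<250)]
    for _ in range(4):
        o=q.mean(0); k=np.linalg.svd(q-o,full_matrices=False)[2][2]; q=q[abs((q-o)@k)<3]
    print(n,len(q),o,k*np.sign(k[2]))
print(s["eef_pos"],s["force"])
E
```

```text
top 14423 [545.26798756  13.91115096   0.77066422] [-4.39431797e-04  2.72592428e-04  9.99999866e-01]
wrist 94646 [5.68152438e+02 1.23435344e+02 3.70608071e-02] [-2.19888720e-04 -6.44769524e-04  9.99999768e-01]
[582.85948865 189.13106746 156.74056536] [0.88209078 0.16832375 0.67498639]
```

>>> step_arm:
  plan:
    - {"offset": [0.1, 0, 0.5], "rot": [0, 0, 0], "gripper": 0}
    - {"offset": [0.1, 0, 0.75], "rot": [0, 0, 0], "gripper": 0}
    - {"offset": [0.1, 0, 0.85], "rot": [0, 0, 0], "gripper": 0}
    - {"offset": [0.1, 0, 0.95], "rot": [0, 0, 0], "gripper": 0}
    - {"offset": [0.1, 0, 0.95], "rot": [0, 0, 0], "gripper": 0}

```text
time_s: 5.65
eef_pos: [581.3, 189.1, 145.6]
ee_rot: [0.001, 0.001, 1.0, 0.0]
force: [-0.5, -0.1, 5.7]
grip_width: -0.001
grip_force: 2.8
```

```bash
python3 -W ignore bowl.py 2>&1 | sed -n 1,8p
```

```text
5.65 [581.28976479 189.05870171 145.58196441]
top
face 157 [540.8 144.3  73.7] n [-0.0115  0.0439  0.999 ] tilt 2.6 ellipse (259.2188720703125, 203.04501342773438) (7.228588104248047, 32.969783782958984)
[541.8 143.8  73. ]
wrist
face 46752 [529.1 186.5  72.8] n [-0.0048  0.002   1.    ] tilt 0.3 ellipse (312.7005310058594, 157.58152770996094) (243.8542022705078, 253.65394592285156)
[529.2 186.6  73. ]
scene
```

The bowl is level to 0.3°. Now I lift clear and go above the rosette.

>>> step_arm:
  plan:
    - {"offset": [0, 0, -2], "rot": [0, 0, 0], "gripper": 0}
    - {"offset": [0, 0, -6], "rot": [0, 0, 0], "gripper": 0}
    - {"offset": [0.2, -5, -9], "rot": [0, 0, 0], "gripper": 0}
    - {"offset": [0.5, -10, -9], "rot": [0, 0, 0], "gripper": 8}
    - {"offset": [0.9, -15, -9], "rot": [0, 0, 0], "gripper": 8}
    - {"offset": [0.9, -20, -9], "rot": [0, 0, 0], "gripper": 8}
    - {"offset": [0.9, -25, -9], "rot": [0, 0, 0], "gripper": 8}
    - {"offset": [0.9, -30, -9], "rot": [0, 0, 0], "gripper": 8}
    - {"offset": [0.9, -35, -8], "rot": [0, 0, 0], "gripper": 8}
    - {"offset": [0.9, -36.2, -7], "rot": [0, 0, 0], "gripper": 8}
    - {"offset": [0.9, -36.2, -7], "rot": [0, 0, 0], "gripper": 8}
    - {"offset": [0.9, -36.2, -7], "rot": [0, 0, 0], "gripper": 8}

```text
time_s: 7.0
eef_pos: [571.4, -172.7, 214.5]
ee_rot: [-0.0, 0.001, 1.0, 0.0]
force: [0.2, 0.6, 0.5]
grip_width: 0.938
grip_force: 0.0
```

>>> step_arm:
  plan:
    - {"offset": [0, 0, 0], "rot": [0, 0, 0], "gripper": 8}
    - {"offset": [0, 0, 0], "rot": [0, 0, 0], "gripper": 8}

```text
time_s: 7.2
eef_pos: [571.7, -171.7, 215.0]
ee_rot: [0.0, -0.0, 1.0, -0.0]
force: [-0.8, 0.7, -0.8]
grip_width: 0.936
grip_force: 0.0
```

```bash
python3 -W ignore - <<'E'
from bowl import *
c=capture("top"); P=cloud(c); ce,n,(u,v)=fit(P,c["color"],(538,186.5)); print(plane(c,u,v,73))
s=sense(); c=capture("wrist"); P=cloud(c,s)
m=(P[...,2]>8)&(P[...,2]<25)&(np.hypot(P[...,0]-573,P[...,1]+173)<45)
k=max(cv2.findContours(m.astype(np.uint8),cv2.RETR_EXTERNAL,cv2.CHAIN_APPROX_NONE)[0],key=cv2.contourArea)
Q=np.array([P[p[0][1],p[0][0]] for p in k]); (x,y),r=cv2.minEnclosingCircle(Q[:,:2].astype(np.float32))
M=cv2.moments(k); print("ros circ",x,y,r,"moments@14",plane(c,M["m10"]/M["m00"],M["m01"]/M["m00"],14,s),P[m].mean(0),s["eef_pos"],s["time_s"])
save("pics/ros.png",c["color"])
E
```

```text
face 1364 [537.7 186.4  73.5] n [-0.0109  0.0015  0.9999] tilt 0.63 ellipse (241.6154327392578, 204.8232879638672) (42.460548400878906, 43.15823745727539)
[537.44041434 186.14071859  73.        ]
ros circ 570.0769653320312 -174.35301208496094 30.273775100708008 moments@14 [ 568.40397694 -174.23946891   14.        ] [ 568.49538978 -174.23242665   14.60721564] [ 571.71232798 -171.83634574  214.93827407] 7.25
```

View pics/ros.png

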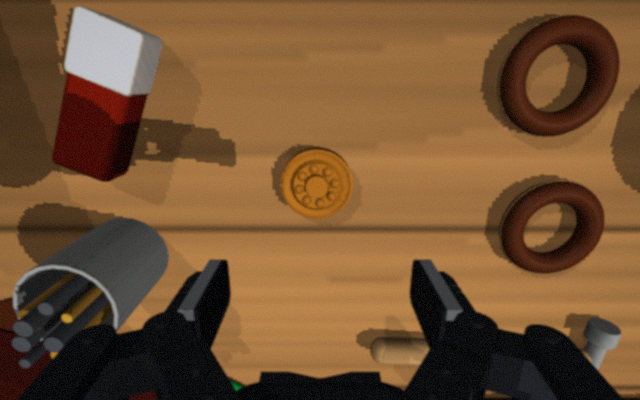

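The rosette lies alone at (317,184), centred between the fingers. The wrist and top cameras agree to about 3 mm, which is enough for the grasp.

>>> step_arm:
  plan:
    - {"offset": [0, -0.17, 5], "rot": [0, 0, 0], "gripper": 7.5}
    - {"offset": [0, -0.17, 10], "rot": [0, 0, 0], "gripper": 7.5}
    - {"offset": [0, -0.17, 13], "rot": [0, 0, 0], "gripper": 7.2}
    - {"offset": [0, -0.17, 14], "rot": [0, 0, 0], "gripper": 7}
    - {"offset": [0, -0.17, 14.4], "rot": [0, 0, 0], "gripper": 6.7}
    - {"offset": [0, -0.17, 14.4], "rot": [0, 0, 0], "gripper": 6.7}
    - {"offset": [0, -0.17, 14.4], "rot": [0, 0, 0], "gripper": 6.7}
    - {"offset": [0, -0.17, 14.4], "rot": [0, 0, 0], "gripper": 6.7}
  squeeze: 30

```text
time_s: 8.1
eef_pos: [572.0, -174.8, 71.9]
ee_rot: [0.001, 0.0, 1.0, -0.001]
force: [0.3, 0.9, 0.5]
grip_width: 0.784
grip_force: 0.0
```

```bash
python3 - <<'E'
from h import *
s=sense(); c=capture("scene"); P=cloud(c); print(s["eef_pos"],s["force"],s["grip_width"])
w=capture("wrist")["color"]
save("pics/grasp.png",np.hstack([cv2.resize(c["color"][180:230,240:300],(400,333)),cv2.resize(w[100:400],(400,188))[:188].repeat(1,0) if 0 else cv2.resize(w[150:400,100:540],(400,333))]))
E
```

```text
[ 572.01229253 -174.81220017   71.86047818] [0.29099919 0.9457122  0.50436453] 0.7836619904720705
```

View pics/grasp.png

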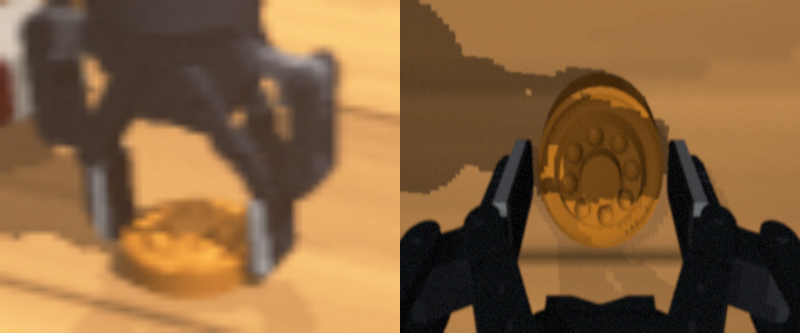

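The left crop shows both fingers straddling the rosette with the tips close to the bench. The right crop shows the disc centred between the pads at (600,165). I lower 1 mm and close.

>>> step_arm:
  plan:
    - {"offset": [0, 0, 0.1], "rot": [0, 0, 0], "gripper": 6.7}
    - {"offset": [0, 0, 0.1], "rot": [0, 0, 0], "gripper": 5.5}
    - {"offset": [0, 0, 0.1], "rot": [0, 0, 0], "gripper": 5.0}
    - {"offset": [0, 0, 0.1], "rot": [0, 0, 0], "gripper": 5.0}
    - {"offset": [0, 0, 0.1], "rot": [0, 0, 0], "gripper": 5.0}
    - {"offset": [0, 0, 0.1], "rot": [0, 0, 0], "gripper": 5.0}
  squeeze: 30

```text
time_s: 8.8
eef_pos: [571.5, -174.7, 69.8]
ee_rot: [0.0, 0.0, 1.0, -0.0]
force: [-2.3, 0.5, 5.2]
grip_width: 0.687
grip_force: 32.3
```

>>> step_arm:
  plan:
    - {"offset": [0, 0, -2], "rot": [0, 0, 0], "gripper": 5}
    - {"offset": [0, 0, -6], "rot": [0, 0, 0], "gripper": 5}
    - {"offset": [0.5, 3, -10], "rot": [0, 0, 0], "gripper": 5}
    - {"offset": [1, 7, -14.5], "rot": [0, 0, 0], "gripper": 5}
    - {"offset": [1.5, 11, -14.5], "rot": [0, 0, 0], "gripper": 5}
    - {"offset": [2, 15, -14.5], "rot": [0, 0, 0], "gripper": 5}
    - {"offset": [2.5, 19, -14.5], "rot": [0, 0, 0], "gripper": 5}
    - {"offset": [3, 23, -14.5], "rot": [0, 0, 0], "gripper": 5}
    - {"offset": [3.3, 26.5, -14.5], "rot": [0, 0, 0], "gripper": 5}
    - {"offset": [3.5, 29, -14.5], "rot": [0, 0, 0], "gripper": 5}
    - {"offset": [3.5, 30, -14.5], "rot": [0, 0, 0], "gripper": 5}
    - {"offset": [3.5, 30, -14.5], "rot": [0, 0, 0], "gripper": 5}

```text
time_s: 10.0
eef_pos: [536.5, 126.2, 214.0]
ee_rot: [-0.0, -0.0, 1.0, -0.0]
force: [-0.7, -0.1, -2.5]
grip_width: 0.682
grip_force: 33.6
```

>>> step_arm:
  plan:
    - {"offset": [0, 2.5, 0], "rot": [0, 0, 0], "gripper": 5}
    - {"offset": [0, 5, 0], "rot": [0, 0, 0], "gripper": 5}
    - {"offset": [0, 6.1, 0], "rot": [0, 0, 0], "gripper": 5}
    - {"offset": [0, 6.1, 0], "rot": [0, 0, 0], "gripper": 5}
    - {"offset": [0, 6.1, 0], "rot": [0, 0, 0], "gripper": 5}
    - {"offset": [0, 6.1, 0], "rot": [0, 0, 0], "gripper": 5}

```text
time_s: 10.6
eef_pos: [536.9, 185.3, 214.4]
ee_rot: [-0.0, 0.001, 1.0, -0.0]
force: [0.3, -0.4, -2.3]
grip_width: 0.688
grip_force: 33.6
```

```bash
python3 -W ignore - <<'E'
from bowl import *
s=sense(); w=capture("wrist"); P=cloud(w,s); print(s["eef_pos"],s["force"],s["time_s"],s["grip_width"])
col=w["color"].astype(int)
m=(P[...,2]>120)&(P[...,2]<185)&(col[...,0]-col[...,2]>50)&(np.hypot(P[...,0]-537,P[...,1]-187)<45)
b=P[m]; print("ros",len(b),b.mean(0),np.percentile(b,[2,50,98],axis=0).round(1).tolist())
fit(P,w["color"],(537,187))
c=capture("scene"); Q=cloud(c)
cc=c["color"].astype(int); d=np.hypot(Q[...,0]-537,Q[...,1]-187)
g=(d<45)&(Q[...,2]>125)&(Q[...,2]<180)&(cc[...,0]-cc[...,2]>50); b=Q[g]; print("scene ros",len(b),np.percentile(b,[1,5,50,95,99],axis=0).round(1).tolist())
save("pics/over.png",np.hstack([cv2.resize(c["color"][130:260,340:460],(400,433)),cv2.resize(w["color"],(400,250),).copy() if 0 else cv2.resize(w["color"][50:400,140:500],(400,433))]))
E
```

```text
[536.93454153 185.26033062 214.35704157] [ 0.33405073 -0.38346004 -2.30899805] 10.6 0.6877989918738852
ros 14631 [531.19003329 185.70292398 158.69761478] [[506.1, 158.8, 148.6], [530.1, 185.9, 158.5], [561.5, 212.7, 163.3]]
face 12372 [516.9 187.   72.7] n [-0.008   0.0019  1.    ] tilt 0.47 ellipse (321.2952880859375, 193.9832305908203) (128.72320556640625, 164.60287475585938)
scene ros 341 [[509.2, 145.2, 145.1], [515.6, 158.7, 146.9], [549.0, 187.5, 157.8], [566.9, 212.6, 163.4], [568.4, 216.9, 175.0]]
```

View pics/over.png

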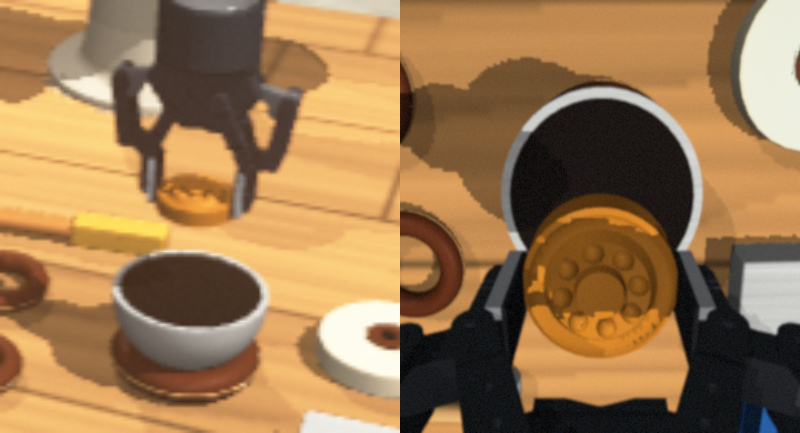

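The rosette is held level over the level bowl: (195,200) left, (600,285) right. It is centred to about 2 mm. I lower it slowly.

>>> step_arm:
  plan:
    - {"offset": [0.05, 0.1, 3], "rot": [0, 0, 0], "gripper": 5}
    - {"offset": [0.05, 0.1, 5.5], "rot": [0, 0, 0], "gripper": 5}
    - {"offset": [0.05, 0.1, 6.4], "rot": [0, 0, 0], "gripper": 5}
    - {"offset": [0.05, 0.1, 6.7], "rot": [0, 0, 0], "gripper": 5}
    - {"offset": [0.05, 0.1, 6.8], "rot": [0, 0, 0], "gripper": 5}
    - {"offset": [0.05, 0.1, 6.9], "rot": [0, 0, 0], "gripper": 5}
    - {"offset": [0.05, 0.1, 6.95], "rot": [0, 0, 0], "gripper": 5}
    - {"offset": [0.05, 0.1, 6.95], "rot": [0, 0, 0], "gripper": 5}

```text
time_s: 11.5
eef_pos: [536.4, 187.5, 145.4]
ee_rot: [0.0, 0.0, 1.0, 0.0]
force: [-0.5, -0.1, -2.2]
grip_width: 0.685
grip_force: 33.6
```

>>> step_arm:
  plan:
    - {"offset": [0, 0, 0.05], "rot": [0, 0, 0], "gripper": 5}
    - {"offset": [0, 0, 0.1], "rot": [0, 0, 0], "gripper": 5}
    - {"offset": [0, 0, 0.1], "rot": [0, 0, 0], "gripper": 5}

```text
time_s: 11.8
eef_pos: [536.2, 187.5, 143.9]
ee_rot: [-0.0, 0.0, 1.0, -0.0]
force: [0.2, 1.2, -2.0]
grip_width: 0.684
grip_force: 33.6
```

Not touching yet, so I creep down further.

>>> step_arm:
  plan:
    - {"offset": [0, 0, 0.05], "rot": [0, 0, 0], "gripper": 5}
    - {"offset": [0, 0, 0.1], "rot": [0, 0, 0], "gripper": 5}
    - {"offset": [0, 0, 0.1], "rot": [0, 0, 0], "gripper": 5}

```text
time_s: 12.1
eef_pos: [536.3, 187.5, 142.9]
ee_rot: [0.0, 0.0, 1.0, -0.0]
force: [0.2, 0.4, -1.7]
grip_width: 0.692
grip_force: 33.6
```

>>> step_arm:
  plan:
    - {"offset": [0, 0, 0.05], "rot": [0, 0, 0], "gripper": 5}
    - {"offset": [0, 0, 0.05], "rot": [0, 0, 0], "gripper": 5}

```text
time_s: 12.3
eef_pos: [536.3, 187.4, 142.6]
ee_rot: [0.0, 0.0, 1.0, -0.0]
force: [-1.1, -0.8, 1.1]
grip_width: 0.683
grip_force: 34.0
```

It has touched: the force went from -2.2 to +1.1 N. I open gently to a small clearance.

>>> step_arm:
  plan:
    - {"offset": [0, 0, 0], "rot": [0, 0, 0], "gripper": 6.1}
    - {"offset": [0, 0, 0], "rot": [0, 0, 0], "gripper": 6.4}
    - {"offset": [0, 0, 0], "rot": [0, 0, 0], "gripper": 6.8}
    - {"offset": [0, 0, 0], "rot": [0, 0, 0], "gripper": 7.4}
    - {"offset": [0, 0, 0], "rot": [0, 0, 0], "gripper": 7.4}
    - {"offset": [0, 0, -1], "rot": [0, 0, 0], "gripper": 7.4}
    - {"offset": [0, 0, -3], "rot": [0, 0, 0], "gripper": 7.4}
    - {"offset": [0, 0, -7], "rot": [0, 0, 0], "gripper": 7.4}
    - {"offset": [0, -4, -11], "rot": [0, 0, 0], "gripper": 7.4}
    - {"offset": [0, -9, -13], "rot": [0, 0, 0], "gripper": 7.4}
    - {"offset": [0, -14, -14], "rot": [0, 0, 0], "gripper": 7.4}
    - {"offset": [0, -19, -15], "rot": [0, 0, 0], "gripper": 7.4}

```text
time_s: 13.5
eef_pos: [535.8, 7.4, 291.9]
ee_rot: [0.001, 0.0, 1.0, -0.0]
force: [0.7, -0.8, -0.5]
grip_width: 0.869
grip_force: 0.0
```

>>> step_arm:
  plan:
    - {"offset": [0, 0, 0], "rot": [0, 0, 0], "gripper": 7.4}
    - {"offset": [0, 0, 0], "rot": [0, 0, 0], "gripper": 7.4}
    - {"offset": [0, 0, 0], "rot": [0, 0, 0], "gripper": 7.4}

```text
time_s: 13.8
eef_pos: [536.0, 9.9, 290.1]
ee_rot: [-0.0, -0.0, 1.0, 0.0]
force: [1.1, 1.0, -0.5]
grip_width: 0.867
grip_force: 0.0
```

```bash
python3 -W ignore - <<'E'
from bowl import *
s=sense(); c=capture("top"); P=cloud(c); col=c["color"].astype(int)
ce,n,_=fit(P,c["color"],(538,186.5))
d=np.hypot(P[...,0]-537.5,P[...,1]-186.5)
bowl=((d<70)&(P[...,2]>62)).astype(np.uint8)
ros=((d<55)&(P[...,2]>80)).astype(np.uint8)
for nm,m,z in(("bowl",bowl,73),("ros",ros,87)):
    k=max(cv2.findContours(m,cv2.RETR_EXTERNAL,cv2.CHAIN_APPROX_NONE)[0],key=cv2.contourArea)
    (u,v),ax,_=cv2.fitEllipse(k); print(nm,(u,v),ax,plane(c,u,v,z).round(1))
S=capture("scene"); ring(cloud(S),S["color"],np.array([537.5,186.5])); print(s["time_s"],s["force"])
save("pics/end.png",np.hstack([cv2.resize(c["color"][165:245,200:280],(400,400)),cv2.resize(S["color"][180:260,356:436],(400,400))]))
E
```

```text
face 846 [537.7 184.1  73.5] n [-0.0118  0.0029  0.9999] tilt 0.7 ellipse (241.64674377441406, 204.78961181640625) (42.531368255615234, 43.21841812133789)
bowl (241.45150756835938, 204.59124755859375) (48.45676803588867, 49.306053161621094) [538.  186.5  73. ]
ros (240.10081481933594, 204.62156677246094) (24.270343780517578, 24.675539016723633) [536.7 187.5  87. ]
ring 484 [537.56410788 186.69897504]
13.8 [ 1.13101557  0.98000972 -0.4712243 ]
```

View pics/end.png

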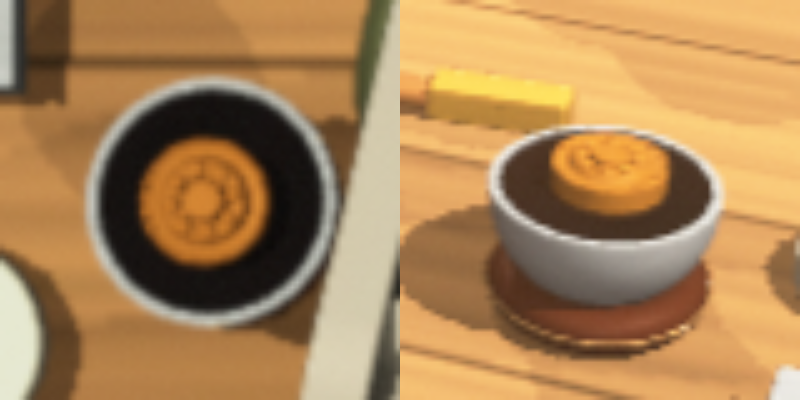

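The rosette lies flat within about 2 mm of the face centre: (205,203) against the bowl's (212,200). The bowl is level to 0.7° and centred in its ring. I hand the job in.

```bash
python3 -c "
from rig import *
print(finish_job())"
```

```text
the job is handed in; nothing more can be done
None
```

The job is handed in, with no verdict returned: by my last pictures the bowl sits level (0.7°) and centred in the large ring, and the rosette lies flat about 2 mm from the middle of its face.

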